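# Refit the clip-on scrapers to the gelato beater

### The arm

A 6-joint arm with a two-finger parallel gripper is mounted at the origin on the work surface. World frame = base frame: x ahead of the robot, y to its left, z up, the work surface at z = 0. Lengths are in m, angles in rad, forces in N, time in s.
With the tool pointing down it reaches from about 0.35 to 0.925 m from the base axis. Payload 6.4 kg.
Tool frame: the origin (TCP) lies between the finger pads; the fingertips stand 11 mm ahead of it and the grasp point (between the pads) lies 8 mm behind it; z points along the fingers, x is the direction in which the jaws open and shut, and the axes are right-handed (so a half turn about z gives the same grasp; the last joint's range is limited). The gripper opens to 94 mm and grips with 3 to 60 N. Pads are 16 mm wide; open, the fingers measure 119 mm over their backs; the gripper's body (75 mm by 177 mm) begins 78 mm behind the grasp point.
Start: joints at [-1.47, 0.245, 1.558, -0, 1.339, -0.174], TCP at [0.176, -0.626, 0.216] pointing down, gripper open.
Joint ranges: [-3.13, 3.13], [-1.02, 2.26], [0.13, 2.54], [-0.95, 4.09], [0.21, 2.88], [-2.74, 2.74]. Speed limits (rad/s): [2.57, 2.57, 3.14, 3.14, 3.14, 3.14].

### API

Orientations are given as a unit quaternion [w, x, y, z].
In Python, from cell import env, imaging gives the robot as it stands.
- The arm moves only by the tool drive_tool, never from a script. Its argument "targets" is a list of rows, each an object of numbers: "x", "y", "z": the shift along the tool's x, y, z in m; "rx", "ry", "rz": the turn, a rotation vector about the tool's x, y, z in degrees; "claw": the finger opening in m, from 0 to 0.094. A call has 1 to 8 rows; each row is the pose to reach, as a shift and turn from the pose measured when the call began, along the tool's axes at that moment; what a row does not reach only later rows make up. A row lasts 1/12 s, in which the tool goes at most 41.7 mm and 7.16 degrees, less where a joint would pass 70% of its speed; a pose out of reach is approached as far as the arm can. A call with a gripper value outside its range is refused whole. The fingers move at their own pace and stop on an object; "force" is the grip in N (left out, the last holds). Time passes only in rows, so rows that repeat a pose let the fingers close. It gives the time, the measured TCP pose, the force and the opening at its end, in the units of the state.
- env.read_state(): the state, without advancing time (a new reading comes with each control period).
- imaging.get_image(name): name is "scene" or "top" or "wrist"; returns a dict with "image" (420x560x3 uint8, red, green, blue), "depth" (420x560 float32, m along the optical axis (not along the pixel's ray), 0 where there is no reading), "camera_matrix" (3x3 intrinsics, pixels), "rvec" (rotation vector, rad) and "tvec" (3), from world to camera coordinates, as OpenCV has them; the wrist camera has in their place "T_tool_cam" (4x4, takes a point from camera to tool coordinates, whose origin is the TCP and whose axes are the tool frame's). Camera axes: x right, y down, z forward; pixel columns grow to the right and rows downward; lengths in m; the calibration is good to about 2 mm. A picture is of the moment at which its call begins: read the wrist's pose just before it.
- env.sign_off(): hands the job in, once; it reports no verdict.
The state is a dict: "time_s": time; "q": joint angles; "dq": joint speeds; "effort": joint torques, N m; "position": TCP position; "tcp_rot": TCP orientation; "ft_force": force on the tool from outside, world axes, zero at the start; "ft_torque": the same for the moment, N m; "finger_gap": opening from 0.0 (shut) to 1.0 (fully open).
Only numpy, scipy, OpenCV 4.12 (cv2) and the standard library are available. Lean on these libraries where they do the work, as an engineer would, in place of code of your own. Each camera call takes 0.05 s, during which the arm holds its last target.

### The job

The gelato machine's beater has been washed: refit its two blue scraper blades from the draining basket, one on each of the beater's two round side bars. Press each blade down on its bar, between the ends, until both of its clips have snapped fully home, then let go; leave the bottles, the brush and the spigot plunger standing or lying where they are.

Things in the scene. Friction and masses are not known exactly. Their poses are not given: they have to be found in the camera images.
- beater: stainless beater of a gelato batch freezer lying in its white stand, fixed. Origin on the table under its middle; axis along its x, level, 100 mm up. An end disc and, in front (-x), an open spoked ring, both 168 mm across, 10 mm thick, inner faces 90 mm either side of the middle, tops 184 mm up; drive end out to x = +137 mm, front stub to -116 mm. Between them the core with mixing flight (68 mm across) and two side bars
- bar_left (a point): middle of one side bar, on its axis: a round bar 18 mm thick along the beater's x, 180 mm long between the ends, 70 mm to the +y side of the core, 100 mm above the table. A 160 mm scraper fits parallel to it between the ends with 10 mm play at each end, clips pressed straight down on it
- bar_right (a point): middle of the other side bar, the same, 70 mm to the -y side of the core. On either bar the two clips together take about 10 to 20 N to spring over it, then hold by themselves; home, the bottom of the scraper's spine rests on the bar
- basket: shallow perforated stainless draining basket, fixed, 280 mm (its x) by 240 mm (its y), walls 3 mm thick and 26 mm high, inner floor 6 mm above the table. Origin on the table under its middle. Both scrapers and the spigot plunger stand in it, the scrapers roughly along its x, one on each side of its middle
- scraper_a_center (a point): blue plastic clip-on scraper blade, one of two alike, the same end for end; loose, 0.13 kg, standing edge up on its clip arms. 160 mm long, 63.5 mm tall; the spine is a flat-sided plate 14 mm thick, its flat sides from 11 mm below this point to 22 mm above it; above that a 6 mm thick edge, top 32 mm above this point. Point: its centre, half-way up, 31.7 mm above what it stands on
- scraper_a: scraper a: origin on its clip axis at mid-length, 20.2 mm below its centre; x along the blade, y across it, z up to the edge. At x = -55 and +55 mm sits a clip: two sprung arms 24 mm long, 32 mm wide over their outsides, reaching 11.5 mm below the clip axis, with a 10 mm wide mouth facing down. The middle 80 mm of the blade has no arms; the spine's underside is 9 mm above the clip axis
- scraper_a_clip0 (a point): centre of the round seat of the clip at x = -55 mm of scraper a, on the clip axis; it lies on the bar's axis when that clip is fully home, and about 17 mm above it when the clip merely rests on the bar
- scraper_a_clip1 (a point): centre of the round seat of the clip at x = +55 mm of scraper a, on the clip axis; it lies on the bar's axis when that clip is fully home, and about 17 mm above it when the clip merely rests on the bar
- scraper_b_center (a point): blue plastic clip-on scraper blade, one of two alike, the same end for end; loose, 0.13 kg, standing edge up on its clip arms. 160 mm long, 63.5 mm tall; the spine is a flat-sided plate 14 mm thick, its flat sides from 11 mm below this point to 22 mm above it; above that a 6 mm thick edge, top 32 mm above this point. Point: its centre, half-way up, 31.7 mm above what it stands on
- scraper_b: scraper b: origin on its clip axis at mid-length, 20.2 mm below its centre; x along the blade, y across it, z up to the edge. At x = -55 and +55 mm sits a clip: two sprung arms 24 mm long, 32 mm wide over their outsides, reaching 11.5 mm below the clip axis, with a 10 mm wide mouth facing down. The middle 80 mm of the blade has no arms; the spine's underside is 9 mm above the clip axis
- scraper_b_clip0 (a point): centre of the round seat of the clip at x = -55 mm of scraper b, on the clip axis; it lies on the bar's axis when that clip is fully home, and about 17 mm above it when the clip merely rests on the bar
- scraper_b_clip1 (a point): centre of the round seat of the clip at x = +55 mm of scraper b, on the clip axis; it lies on the bar's axis when that clip is fully home, and about 17 mm above it when the clip merely rests on the bar
- spray: a green spray bottle standing on the table, 82 mm across, 253 mm tall, its white head and red nozzle reaching 61 mm to one side; origin under its middle. Not to be disturbed
- soap: a white soap bottle with a red pump head, standing on the table, 74 mm across, 193 mm tall; origin under its middle. Not to be disturbed
- spigot: a small white spigot plunger with black seals standing in the basket, 40 mm across, 72 mm tall; origin under its middle. Not to be disturbed
- brush: a blue washing-up brush lying on the table, 236 mm long along its x, 40 mm wide, 32 mm tall; origin on the table near its middle. Not to be disturbed

How it is judged:
At the end, for the whole second after the job is handed in: One scraper on each side bar, either way round: both of its clip seats within 3.5 mm of the bar's axis (sideways and in height), the blade's middle within 14 mm of the bar's middle, both blades at rest and released; no bystander pushed more than 40 mm or tipped ((((y of scraper_a_clip0 in the frame of beater between 0.0665 and 0.0735 m and z of scraper_a_clip0 in the frame of beater between 0.0965 and 0.1035 m and y of scraper_a_clip1 in the frame of beater between 0.0665 and 0.0735 m and z of scraper_a_clip1 in the frame of beater between 0.0965 and 0.1035 m and x of scraper_a_center in the frame of beater between -0.014 and 0.014 m) and (y of scraper_b_clip0 in the frame of beater between -0.0735 and -0.0665 m and z of scraper_b_clip0 in the frame of beater between 0.0965 and 0.1035 m and y of scraper_b_clip1 in the frame of beater between -0.0735 and -0.0665 m and z of scraper_b_clip1 in the frame of beater between 0.0965 and 0.1035 m and x of scraper_b_center in the frame of beater between -0.014 and 0.014 m)) or ((y of scraper_a_clip0 in the frame of beater between -0.0735 and -0.0665 m and z of scraper_a_clip0 in the frame of beater between 0.0965 and 0.1035 m and y of scraper_a_clip1 in the frame of beater between -0.0735 and -0.0665 m and z of scraper_a_clip1 in the frame of beater between 0.0965 and 0.1035 m and x of scraper_a_center in the frame of beater between -0.014 and 0.014 m) and (y of scraper_b_clip0 in the frame of beater between 0.0665 and 0.0735 m and z of scraper_b_clip0 in the frame of beater between 0.0965 and 0.1035 m and y of scraper_b_clip1 in the frame of beater between 0.0665 and 0.0735 m and z of scraper_b_clip1 in the frame of beater between 0.0965 and 0.1035 m and x of scraper_b_center in the frame of beater between -0.014 and 0.014 m))) and linear speed of each of scraper_a, scraper_b below 0.02 m/s); the robot touches nothing.
It fails at once if the green spray bottle is pushed more than 40 mm or tipped over (distance of spray from where it was at the start of the episode above 0.04 m or angle between spray's own z axis and vertical above 0.4 rad).
It fails at once if the white soap bottle is pushed more than 40 mm or tipped over (distance of soap from where it was at the start of the episode above 0.04 m or angle between soap's own z axis and vertical above 0.4 rad).
It fails at once if the spigot plunger is pushed more than 40 mm or tipped over (distance of spigot from where it was at the start of the episode above 0.04 m or angle between spigot's own z axis and vertical above 0.4 rad).
It fails at once if the blue brush is pushed more than 40 mm or tipped over (distance of brush from where it was at the start of the episode above 0.04 m or angle between brush's own z axis and vertical above 0.4 rad).
It also fails if it takes over 61 s, if anything falls off the work surface, if the arm or the gripper's body presses on something with over 40 N, if the wrist force passes 120 N, or if a joint passes its speed limit or range.

## Working session

There is one attempt and no reset: what is moved stays moved. The work goes in short steps, Python scripts to look and compute and a tool call to move; the robot and the scene stay as the last step left them, time stands still between calls to the robot, and variables do not carry over. Pictures are saved under pics/ and viewed, and the job is handed in when it is done.

Besides the shell and the picture viewer there is one more tool, called after "Call:" by a JSON object that holds its "name" and its "arguments". drive_tool: Moves the arm, as the interface text tells. Its arguments: {"type":"object","properties":{"targets":{"type":"array","items":{"type":"object","properties":{"x":{"type":"number"},"y":{"type":"number"},"z":{"type":"number"},"rx":{"type":"number"},"ry":{"type":"number"},"rz":{"type":"number"},"claw":{"type":"number"}}}},"force":{"type":"number"}},"required":["targets"]}

```bash
ls; mkdir -p pics; cat > h.py <<'E'
import numpy as np, cv2
from cell import env, imaging
def snap(n):
    d=imaging.get_image(n); return d
def save(d,fn): cv2.imwrite('pics/'+fn,d['image'][:,:,::-1])
E
python3 - <<'E'
from h import *
for n in ('scene','top'):
    d=snap(n); save(d,n+'0.png'); np.savez(n+'0.npz',**d)
    print(n,d['camera_matrix'].tolist(),d['rvec'],d['tvec'])
print(env.read_state())
E
```

```text
pics
scene [[494.6158921051248, 0.0, 279.3892204876451], [0.0, 494.6158921051248, 198.8358189808217], [0.0, 0.0, 1.0]] [ 1.89384218  1.26904233 -0.65581446] [-0.20418774 -0.23578087  1.65487471]
top [[392.93514037443146, 0.0, 278.2951447511939], [0.0, 392.93514037443146, 208.96608095531886], [0.0, 0.0, 1.0]] [ 2.13672333 -2.14285424  0.18751793] [-0.00407818  0.60032714  0.97582216]
{'time_s': 0.1, 'q': array([-1.47009449e+00,  2.45725956e-01,  1.55884587e+00, -7.14697631e-06,
        1.33873324e+00, -1.74109689e-01]), 'dq': array([ 0.00211213, -0.00164926, -0.00234528,  0.00160764, -0.00077212,
       -0.00038482]), 'effort': array([ 3.06710808e-04, -4.16915917e+01, -3.15525877e+01,  6.87070610e-02,
        3.10386450e-02, -5.22601226e-05]), 'position': array([ 0.17633307, -0.62509238,  0.2154921 ]), 'tcp_rot': array([-6.24870421e-04,  7.97297370e-01, -6.03586093e-01, -5.85351103e-04]), 'ft_force': array([ 0.85503781, -0.48994612, -0.04063136]), 'ft_torque': array([1.81019075e-02, 2.23311155e-05, 5.93344453e-03]), 'finger_gap': 0.996703697295839}
```

View pics/scene0.png

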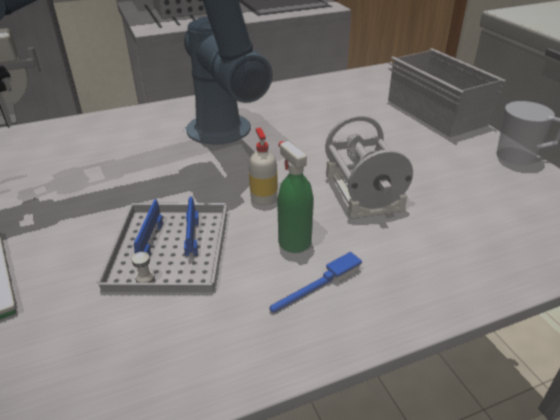

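View pics/top0.png

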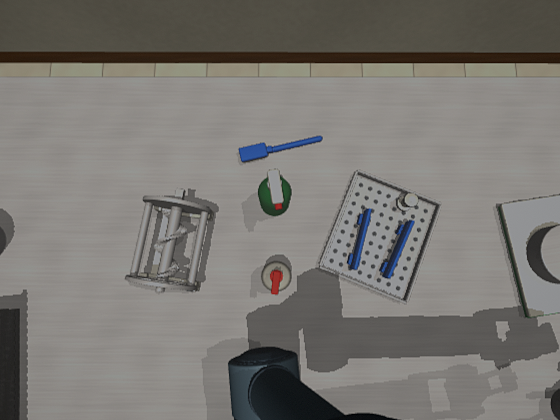

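The top view shows the beater at about (172,243), the scrapers at about (360,240) and (398,250), the spigot at (408,200), the soap bottle at (276,277), the spray bottle at (275,195) and the brush at (280,148). Next I'll unproject these points.

```bash
cat >> h.py <<'E'
def world(d):
    K=d['camera_matrix'];R,_=cv2.Rodrigues(d['rvec']);t=d['tvec'].ravel()
    h,w=d['depth'].shape;u,v=np.meshgrid(np.arange(w),np.arange(h));z=d['depth']
    P=np.stack([(u-K[0,2])/K[0,0]*z,(v-K[1,2])/K[1,1]*z,z],-1)
    return (P-t)@R
def minrect(W,m):
    p=W[m][:,:2]; r=cv2.minAreaRect((p*1000).astype(np.float32)); return r
def blue(im):
    im=im.astype(int); return (im[...,2]>im[...,0]+60)&(im[...,2]>90)|((im[...,2]>im[...,0]*2)&(im[...,2]>50))
E
python3 - <<'E'
from h import *
d=dict(np.load('top0.npz'));W=world(d);im=d['image']
print('table z',W[330:340,480:490,2].mean(), W[100,300])
b=blue(im)&(d['depth']>0)
n,l,s,c=cv2.connectedComponentsWithStats(b.astype(np.uint8))
for i in range(1,n):
    if s[i,4]<40: continue
    m=l==i; print(s[i],'z',np.percentile(W[m][:,2],[5,50,95,99]),minrect(W,m))
    t=m&(W[...,2]>.055); 
    if t.sum()>20:
        p=W[t];print(' top',t.sum(),p.mean(0),minrect(W,t))
        q=p[:,:2]-p[:,:2].mean(0);U,S,V=np.linalg.svd(q);pr=q@V[0];print(' dir',V[0],np.degrees(np.arctan2(V[0][1],V[0][0])),pr.min(),pr.max(),'perp std',(q@V[1]).std())
for (a,bx) in {'beater':(120,180,225,300)}.items():
    x0,y0,x1,y1=bx; w=W[y0:y1,x0:x1]; 
big=cv2.resize(im[175:305,110:230],None,fx=5,fy=5,interpolation=cv2.INTER_CUBIC);cv2.imwrite('pics/beat.png',big[:,:,::-1][:600])
big=cv2.resize(im[160:310,310:450],None,fx=4,fy=4,interpolation=cv2.INTER_CUBIC);cv2.imwrite('pics/bask.png',big[:,:,::-1])
hz=W[...,2]; hm=np.clip(hz*1000,0,255).astype(np.uint8)
big=cv2.resize(cv2.applyColorMap(hm[120:310,110:450],cv2.COLORMAP_JET),None,fx=2.3,fy=2.3,interpolation=cv2.INTER_NEAREST);cv2.imwrite('pics/hm.png',big)
E
```

```text
table z -0.00030193633022432617 [ 0.92503187 -0.06970035  0.00151882]
[239 136  83  26 676] z [0.01069286 0.02754852 0.03346376 0.03492288] ((783.2577514648438, -12.943855285644531), (38.140525817871094, 231.16851806640625), 14.88581657409668)
[352 208  19  61 313] z [0.05711997 0.06767337 0.07137443 0.07257964] ((521.4617919921875, -221.98922729492188), (21.193344116210938, 158.76119995117188), 74.04522705078125)
 top 299 [ 0.52087212 -0.21634086  0.06702018] ((522.5484008789062, -218.19247436523438), (13.312164306640625, 158.76052856445312), 74.07755279541016)
 dir [-0.96252851  0.27118052] 164.2654731929239 -0.0814999541470458 0.0772557723037634 perp std 0.0032121683195547516
[385 221  29  57 309] z [0.05855685 0.06736462 0.07137533 0.0724893 ] ((495.43353271484375, -314.1520080566406), (13.280340194702148, 156.61927795410156), 64.29730224609375)
 top 306 [ 0.49418605 -0.31156565  0.06656425] ((495.4932556152344, -314.18072509765625), (13.280340194702148, 156.4867706298828), 64.29730224609375)
 dir [-0.90025341  0.43536628] 154.19139712681994 -0.08056190182650595 0.07592559782241905 perp std 0.003058329030157072
```

View pics/beat.png

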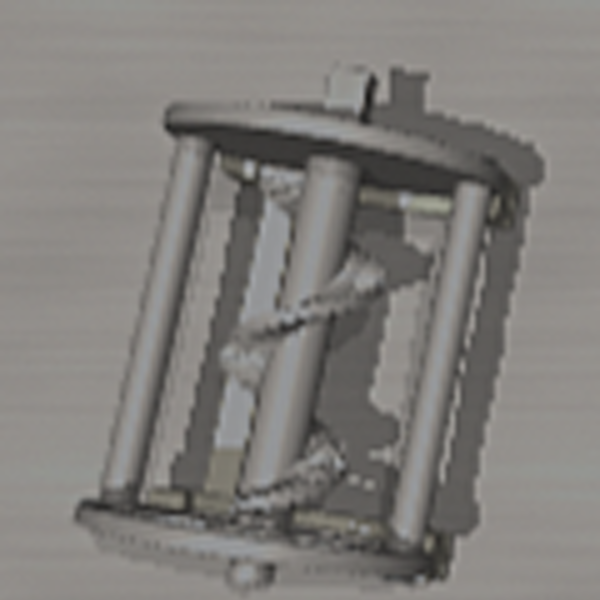

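View pics/bask.png

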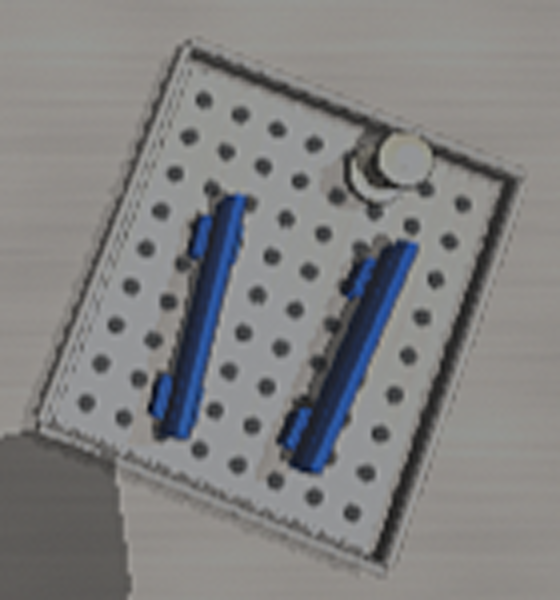

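View pics/hm.png

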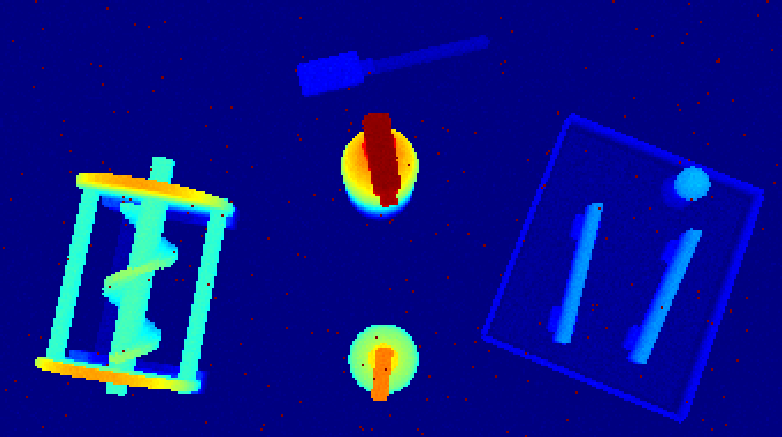

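The enlarged crops show both scrapers standing edge up and the spigot beside the far end of the right blade. The beater's drive end faces world +x, and both bars are clear. Now I'll fit the bars.

```bash
python3 - <<'E'
from h import *
from scipy.optimize import least_squares
d=dict(np.load('top0.npz'));W=world(d);Z=W[...,2]
sub=np.zeros(Z.shape,bool);sub[175:305,110:230]=1
# bars: crop px polygons (crop scale 5, origin 110,175)
def poly(pts):
    m=np.zeros(Z.shape,np.uint8);cv2.fillPoly(m,[np.round(np.array(pts)/5+[110,175]).astype(int)],1);return m>0
L=poly([(178,150),(212,150),(140,485),(102,485)]);Rr=poly([(455,195),(490,195),(422,535),(390,535)])
res=[]
for nm,m in (('L',L),('R',Rr)):
    p=W[m&(Z>.085)&(Z<.13)]
    f=lambda a:[0]
    # cylinder r=9: params y0,dy,z0,dz along x
    def f(a):
        x=p[:,0]-.53; D=np.array([1,a[1],a[3]]);D/=np.linalg.norm(D)
        q=p-np.array([.53,a[0],a[2]]);return np.linalg.norm(np.cross(q,D),axis=1)-.009
    s=least_squares(f,[p[:,1].mean(),-.2,.1,0],loss='soft_l1',f_scale=.002)
    print(nm,len(p),p.mean(0),s.x,'x',p[:,0].min(),p[:,0].max(),'ang',np.degrees(np.arctan(s.x[1])),np.abs(s.fun).mean())
    res.append(s.x)
# tops of rings
p=W[sub&(Z>.165)&(Z<.2)]
n,l,s_,c=cv2.connectedComponentsWithStats((sub&(Z>.15)&(Z<.2)).astype(np.uint8))
for i in range(1,n):
    if s_[i,4]>30: p=W[l==i];print('ring',s_[i],p.mean(0),p[:,2].max(),minrect(W,l==i))
for nm,b in (('spray',(255,170,295,220)),('soap',(258,255,295,297)),('spig',(392,188,422,215))):
    x0,y0,x1,y1=b;w=W[y0:y1,x0:x1].reshape(-1,3);q=w[w[:,2]>.03];print(nm,q.min(0),q.max(0)); 
    r=cv2.minEnclosingCircle((q[:,:2]*1000).astype(np.float32));print(r)
E
```

```text
L 514 [0.51701363 0.32763129 0.10621632] [ 0.32808131 -0.16896814  0.0995415  -0.00480659] x 0.43875538530392594 0.6020932760062553 ang -9.590574817536977 0.0011146023129141335
R 498 [0.49650311 0.19007623 0.10667837] [ 0.18638207 -0.16557215  0.0996601  -0.00150049] x 0.4146638989649893 0.5792622255793654 ang -9.401294891752427 0.0010574589148048474
ring [145 195  56  13 312] [0.60070968 0.23947337 0.17098794] 0.1859813457624371 ((602.4903564453125, 243.8621826171875), (132.37586975097656, 10.350820541381836), 80.82870483398438)
ring [127 276  58  13 284] [0.41499592 0.26987421 0.1732586 ] 0.18512723635850617 ((415.4873046875, 274.79046630859375), (131.4100799560547, 10.015374183654785), 80.55264282226562)
spray [ 0.43186023 -0.03590008  0.03105385] [0.65992919 0.04398781 1.06118557]
((545.8947143554688, -3.400569200515747), 114.3070068359375)
soap [ 0.39206635 -0.0354768   0.0981311 ] [0.46394469 0.03701381 1.06118557]
((428.494384765625, 0.6903285384178162), 37.48368453979492)
spig [ 0.43186023 -0.38167755  0.03007888] [0.65704465 0.00448644 1.06118557]
((539.083251953125, -188.59555053710938), 220.85626220703125)
```

```bash
cat >> h.py <<'E'
from scipy.spatial.transform import Rotation as Ro
def Rt(s):
    q=s['tcp_rot'];return Ro.from_quat([q[1],q[2],q[3],q[0]])
def plan(pos,yaw,s=None):
    """tool pointing down, jaw x at world yaw (deg)"""
    s=s or env.read_state();R=Rt(s)
    y=np.radians(yaw);x=np.array([np.cos(y),np.sin(y),0]);z=np.array([0,0,-1.]);T=Ro.from_matrix(np.stack([x,np.cross(z,x),z],1))
    sh=R.inv().apply(np.array(pos)-s['position']);rv=(R.inv()*T).as_rotvec(degrees=True)
    print('at',s['position'].round(4),'shift mm',(sh*1000).round(1),'turn',rv.round(2),'rows',max(np.linalg.norm(sh)/.0417,np.linalg.norm(rv)/7.16).round(1),'F',s['ft_force'].round(1),'gap',round(s['finger_gap']*94,1),'t',s['time_s'])
E
python3 - <<'E'
from h import *
d=dict(np.load('top0.npz'));W=world(d);Z=W[...,2];b=blue(d['image'])
for x0,x1 in ((348,374),(378,418)):
    m=np.zeros_like(b);m[200:285,x0:x1]=1;m&=b&(Z>.0665)&(Z<.08)
    p=W[m];c,(w,h),a=minrect(W,m);print(m.sum(),c,w,h,a,p.mean(0))
w=W[185:218,390:424].reshape(-1,3);q=w[(w[:,2]>.05)&(w[:,2]<.09)&(w[:,1]<-.28)];print('spig',q[q[:,2]>.07].mean(0),q[:,2].max())
w=W[165:225,250:300].reshape(-1,3);q=w[(w[:,2]>.05)&(w[:,2]<.3)];print('spray',q.min(0),q.max(0))
plan((.5225,-.219,.22),-105.9)
E
```

```text
186 (522.6991577148438, -217.68751525878906) 9.34925651550293 158.75369262695312 74.33070373535156 [ 0.52195827 -0.21781488  0.06920952]
180 (495.8326416015625, -313.501708984375) 9.256714820861816 156.48760986328125 64.01347351074219 [ 0.49619872 -0.31391697  0.06914627]
spig [ 0.62206935 -0.34601168  0.07469617] 0.08132776741962804
spray [ 0.56851668 -0.03590008  0.05064262] [0.65992919 0.04398781 0.25687809]
at [ 0.1763 -0.6251  0.2155] shift mm [-296.9 -443.4   -3.9] turn [1.000e-02 1.000e-01 3.165e+01] rows 12.8 F [ 0.9 -0.5 -0. ] gap 93.7 t 0.1
```

Call:
{"name": "drive_tool", "arguments": {"targets": [{"x": -0.148,"y": -0.222,"z": -0.004,"rz": 16,"claw": 0.06},{"x": -0.148,"y": -0.222,"z": -0.004,"rz": 16,"claw": 0.06},{"x": -0.148,"y": -0.222,"z": -0.004,"rz": 16,"claw": 0.06},{"x": -0.148,"y": -0.222,"z": -0.004,"rz": 16,"claw": 0.06},{"x": -0.297,"y": -0.443,"z": -0.004,"rz": 31.6,"claw": 0.06},{"x": -0.297,"y": -0.443,"z": -0.004,"rz": 31.6,"claw": 0.06},{"x": -0.297,"y": -0.443,"z": -0.004,"rz": 31.6,"claw": 0.06},{"x": -0.297,"y": -0.443,"z": -0.004,"rz": 31.6,"claw": 0.06}], "force": 60}}

```text
schema error: expected keys x, y, z, rx, ry, rz, claw
```

```bash
python3 - <<'E'
from h import *
plan((.5225,-.218,.20),-105.8)
E
```

```text
at [ 0.1763 -0.6251  0.2155] shift mm [-297.9 -443.6   16.1] turn [1.000e-02 1.000e-01 3.155e+01] rows 12.8 F [ 0.9 -0.5 -0. ] gap 93.7 t 0.1
```

All keys are required in each row.

Call:
{"name": "drive_tool", "arguments": {"targets": [{"x": -0.298,"y": -0.443,"z": -0.004,"rx": 0,"ry": 0,"rz": 31.6,"claw": 0.06},{"x": -0.298,"y": -0.443,"z": -0.004,"rx": 0,"ry": 0,"rz": 31.6,"claw": 0.06},{"x": -0.298,"y": -0.443,"z": -0.004,"rx": 0,"ry": 0,"rz": 31.6,"claw": 0.06},{"x": -0.298,"y": -0.443,"z": -0.004,"rx": 0,"ry": 0,"rz": 31.6,"claw": 0.06},{"x": -0.298,"y": -0.443,"z": -0.004,"rx": 0,"ry": 0,"rz": 31.6,"claw": 0.06},{"x": -0.298,"y": -0.443,"z": -0.004,"rx": 0,"ry": 0,"rz": 31.6,"claw": 0.06},{"x": -0.298,"y": -0.443,"z": -0.004,"rx": 0,"ry": 0,"rz": 31.6,"claw": 0.06},{"x": -0.298,"y": -0.443,"z": -0.004,"rx": 0,"ry": 0,"rz": 31.6,"claw": 0.06}], "force": 60}}

```text
time_s: 0.77
position: [0.3923, -0.3698, 0.2184]
tcp_rot: [0.0, -0.603, 0.798, 0.001]
ft_force: [1.8, -0.2, 0.4]
finger_gap: 0.634
```

```bash
python3 - <<'E'
from h import *
plan((.5225,-.218,.20),-105.8)
E
```

```text
at [ 0.3923 -0.3698  0.2184] shift mm [-181.6  -83.7   18.7] turn [ 0.06  0.11 -0.07] rows 4.8 F [ 1.8 -0.2  0.4] gap 59.6 t 0.7667
```

Call:
{"name": "drive_tool", "arguments": {"targets": [{"x": -0.1815,"y": -0.0835,"z": 0.0185,"rx": 0,"ry": 0,"rz": 0,"claw": 0.06},{"x": -0.1815,"y": -0.0835,"z": 0.0185,"rx": 0,"ry": 0,"rz": 0,"claw": 0.06},{"x": -0.1815,"y": -0.0835,"z": 0.0185,"rx": 0,"ry": 0,"rz": 0,"claw": 0.06},{"x": -0.1815,"y": -0.0835,"z": 0.0185,"rx": 0,"ry": 0,"rz": 0,"claw": 0.06},{"x": -0.1815,"y": -0.0835,"z": 0.0185,"rx": 0,"ry": 0,"rz": 0,"claw": 0.06},{"x": -0.1815,"y": -0.0835,"z": 0.0185,"rx": 0,"ry": 0,"rz": 0,"claw": 0.06},{"x": -0.1815,"y": -0.0835,"z": 0.0185,"rx": 0,"ry": 0,"rz": 0,"claw": 0.06}], "force": 60}}

```text
time_s: 1.35
position: [0.5226, -0.2164, 0.1994]
tcp_rot: [0.0, -0.604, 0.797, 0.002]
ft_force: [-0.7, -0.3, 0.0]
finger_gap: 0.636
```

```bash
cat >> h.py <<'E'
def wristW(d,s):
    K=d['camera_matrix'];T=d['T_tool_cam'];h,w=d['depth'].shape;u,v=np.meshgrid(np.arange(w),np.arange(h));z=d['depth']
    P=np.stack([(u-K[0,2])/K[0,0]*z,(v-K[1,2])/K[1,1]*z,z],-1)
    P=P@T[:3,:3].T+T[:3,3]
    return Rt(s).apply(P.reshape(-1,3)).reshape(h,w,3)+s['position']
E
python3 - <<'E'
from h import *
plan((.5225,-.218,.0415),-105.8)
s=env.read_state();d=snap('wrist');save(d,'w1.png');W=wristW(d,s);Z=W[...,2]
print(d['camera_matrix'][0,0],d['T_tool_cam'].round(3).tolist())
b=blue(d['image'])&(Z>.064)&(Z<.085)
n,l,st,c=cv2.connectedComponentsWithStats(b.astype(np.uint8))
for i in range(1,n):
    if st[i,4]>100: print(st[i],minrect(W,l==i),W[l==i].mean(0))
E
```

```text
at [ 0.5226 -0.2164  0.1994] shift mm [  1.9  -0.7 157.9] turn [0.14 0.12 0.13] rows 3.8 F [-0.7 -0.3  0. ] gap 59.8 t 1.35
316.3909828757754 [[1.0, -0.001, -0.0, -0.0], [0.001, 0.968, 0.252, -0.073], [-0.0, -0.252, 0.968, -0.168], [0.0, 0.0, 0.0, 1.0]]
[ 276  122   13  161 1702] ((520.6700439453125, -218.30438232421875), (11.470134735107422, 159.74610900878906), 74.1431655883789) [ 0.52588391 -0.21973406  0.06854908]
[ 363  122   49  150 1597] ((500.16473388671875, -315.8955993652344), (9.795578002929688, 148.1761016845703), 64.04104614257812) [ 0.50597179 -0.31845527  0.06847502]
```

View pics/w1.png

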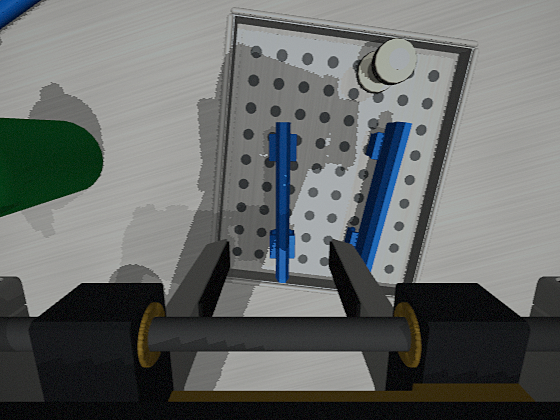

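The wrist view shows blade A centred between the fingers, running from (283,122) to (282,283), and it agrees with the top view to within 2 mm. I'll descend and grip.

Call:
{"name": "drive_tool", "arguments": {"targets": [{"x": 0.002,"y": 0,"z": 0.04,"rx": 0.1,"ry": 0.1,"rz": 0,"claw": 0.06},{"x": 0.002,"y": 0,"z": 0.08,"rx": 0.1,"ry": 0.1,"rz": 0,"claw": 0.06},{"x": 0.002,"y": 0,"z": 0.115,"rx": 0.1,"ry": 0.1,"rz": 0,"claw": 0.06},{"x": 0.002,"y": 0,"z": 0.14,"rx": 0.1,"ry": 0.1,"rz": 0,"claw": 0.06},{"x": 0.002,"y": 0,"z": 0.158,"rx": 0.1,"ry": 0.1,"rz": 0,"claw": 0.06},{"x": 0.002,"y": 0,"z": 0.158,"rx": 0.1,"ry": 0.1,"rz": 0,"claw": 0.06},{"x": 0.002,"y": 0,"z": 0.158,"rx": 0.1,"ry": 0.1,"rz": 0,"claw": 0.06}], "force": 60}}

```text
time_s: 1.98
position: [0.5202, -0.22, 0.0412]
tcp_rot: [-0.0, -0.602, 0.798, 0.001]
ft_force: [-0.4, -0.4, -0.0]
finger_gap: 0.639
```

```bash
python3 - <<'E'
from h import *
plan((.5215,-.2182,.0415),-105.8)
E
```

```text
at [ 0.5202 -0.22    0.0412] shift mm [-2.  -0.7 -0.3] turn [ 0.12  0.03 -0.11] rows 0.1 F [-0.4 -0.4 -0. ] gap 60.0 t 1.9833
```

Call:
{"name": "drive_tool", "arguments": {"targets": [{"x": -0.002,"y": 0,"z": 0,"rx": 0,"ry": 0,"rz": 0,"claw": 0.0},{"x": -0.002,"y": 0,"z": 0,"rx": 0,"ry": 0,"rz": 0,"claw": 0.0},{"x": -0.002,"y": 0,"z": 0,"rx": 0,"ry": 0,"rz": 0,"claw": 0.0},{"x": -0.002,"y": 0,"z": 0,"rx": 0,"ry": 0,"rz": 0,"claw": 0.0},{"x": -0.002,"y": 0,"z": 0,"rx": 0,"ry": 0,"rz": 0,"claw": 0.0},{"x": -0.002,"y": 0,"z": 0,"rx": 0,"ry": 0,"rz": 0,"claw": 0.0},{"x": -0.002,"y": 0,"z": 0,"rx": 0,"ry": 0,"rz": 0,"claw": 0.0},{"x": -0.002,"y": 0,"z": -0.003,"rx": 0,"ry": 0,"rz": 0,"claw": 0.0}], "force": 60}}

```text
time_s: 2.65
position: [0.5203, -0.2177, 0.0437]
tcp_rot: [-0.001, -0.602, 0.798, 0.002]
ft_force: [-0.2, -0.6, -1.0]
finger_gap: 0.144
```

```bash
python3 - <<'E'
from h import *
plan((.522,-.218,.33),-105.8)
E
```

```text
at [ 0.5203 -0.2177  0.0437] shift mm [  -0.4   -0.7 -286.3] turn [ 0.19  0.06 -0.11] rows 6.9 F [-0.2 -0.6 -1. ] gap 13.6 t 2.65
```

Call:
{"name": "drive_tool", "arguments": {"targets": [{"x": 0,"y": 0,"z": -0.02,"rx": 0.2,"ry": 0,"rz": 0,"claw": 0.0},{"x": 0,"y": 0,"z": -0.055,"rx": 0.2,"ry": 0,"rz": 0,"claw": 0.0},{"x": 0,"y": 0,"z": -0.095,"rx": 0.2,"ry": 0,"rz": 0,"claw": 0.0},{"x": 0,"y": 0,"z": -0.135,"rx": 0.2,"ry": 0,"rz": 0,"claw": 0.0},{"x": 0,"y": 0,"z": -0.175,"rx": 0.2,"ry": 0,"rz": 0,"claw": 0.0},{"x": 0,"y": 0,"z": -0.215,"rx": 0.2,"ry": 0,"rz": 0,"claw": 0.0},{"x": 0,"y": 0,"z": -0.25,"rx": 0.2,"ry": 0,"rz": 0,"claw": 0.0},{"x": 0,"y": 0,"z": -0.286,"rx": 0.2,"ry": 0,"rz": 0,"claw": 0.0}], "force": 60}}

```text
time_s: 3.32
position: [0.5208, -0.2179, 0.3316]
tcp_rot: [0.0, -0.603, 0.798, 0.0]
ft_force: [0.5, -1.6, -1.5]
finger_gap: 0.143
```

```bash
python3 - <<'E'
from h import *
plan((.4975,.1917,.33),-99.5)
s=env.read_state();d=snap('wrist');save(d,'w2.png')
E
```

```text
at [ 0.5208 -0.2179  0.3316] shift mm [-387.5  134.6    2. ] turn [-0.01  0.06 -6.4 ] rows 9.8 F [ 0.5 -1.6 -1.5] gap 13.4 t 3.3167
```

View pics/w2.png

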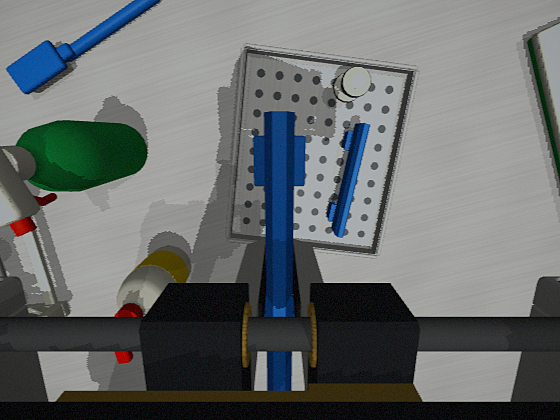

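Blade A is held straight: its edge runs along column 279, with the far end at row 112. I'll carry it over the bottles.

Call:
{"name": "drive_tool", "arguments": {"targets": [{"x": -0.387,"y": 0.135,"z": 0,"rx": 0,"ry": 0,"rz": -6.4,"claw": 0.0},{"x": -0.387,"y": 0.135,"z": 0,"rx": 0,"ry": 0,"rz": -6.4,"claw": 0.0},{"x": -0.387,"y": 0.135,"z": 0,"rx": 0,"ry": 0,"rz": -6.4,"claw": 0.0},{"x": -0.387,"y": 0.135,"z": 0,"rx": 0,"ry": 0,"rz": -6.4,"claw": 0.0},{"x": -0.387,"y": 0.135,"z": 0,"rx": 0,"ry": 0,"rz": -6.4,"claw": 0.0},{"x": -0.387,"y": 0.135,"z": 0,"rx": 0,"ry": 0,"rz": -6.4,"claw": 0.0},{"x": -0.387,"y": 0.135,"z": 0,"rx": 0,"ry": 0,"rz": -6.4,"claw": 0.0},{"x": -0.387,"y": 0.135,"z": 0,"rx": 0,"ry": 0,"rz": -6.4,"claw": 0.0}], "force": 60}}

```text
time_s: 4.03
position: [0.5027, 0.1166, 0.3358]
tcp_rot: [0.002, -0.646, 0.763, -0.006]
ft_force: [0.4, 0.6, -1.0]
finger_gap: 0.145
```

```bash
python3 - <<'E'
from h import *
plan((.4975,.1917,.33),-99.5)
E
```

```text
at [0.5027 0.1166 0.3358] shift mm [-73.2  17.6   5.2] turn [-0.72 -0.27  0.  ] rows 1.8 F [ 0.4  0.6 -1. ] gap 13.7 t 4.0333
```

Call:
{"name": "drive_tool", "arguments": {"targets": [{"x": -0.073,"y": 0.0175,"z": 0.005,"rx": -0.7,"ry": -0.3,"rz": 0,"claw": 0.0},{"x": -0.073,"y": 0.0175,"z": 0.005,"rx": -0.7,"ry": -0.3,"rz": 0,"claw": 0.0},{"x": -0.073,"y": 0.0175,"z": 0.005,"rx": -0.7,"ry": -0.3,"rz": 0,"claw": 0.0},{"x": -0.073,"y": 0.0175,"z": 0.005,"rx": -0.7,"ry": -0.3,"rz": 0,"claw": 0.0},{"x": -0.073,"y": 0.0175,"z": 0.04,"rx": -0.7,"ry": -0.3,"rz": 0,"claw": 0.0},{"x": -0.073,"y": 0.0175,"z": 0.075,"rx": -0.7,"ry": -0.3,"rz": 0,"claw": 0.0},{"x": -0.073,"y": 0.0175,"z": 0.075,"rx": -0.7,"ry": -0.3,"rz": 0,"claw": 0.0},{"x": -0.073,"y": 0.0175,"z": 0.075,"rx": -0.7,"ry": -0.3,"rz": 0,"claw": 0.0}], "force": 60}}

```text
time_s: 4.7
position: [0.4974, 0.1897, 0.2587]
tcp_rot: [-0.002, -0.645, 0.764, 0.001]
ft_force: [-0.1, 0.1, -0.7]
finger_gap: 0.145
```

```bash
python3 - <<'E'
from h import *
plan((.4975,.1917,.16),-99.5)
s=env.read_state();d=snap('wrist');save(d,'w3.png')
np.savez('w3.npz',**d); import pickle; pickle.dump(s,open('w3.pkl','wb'))
d=snap('top');save(d,'t3.png');np.savez('t3.npz',**d);d=snap('scene')
cv2.imwrite('pics/s3.png',cv2.resize(d['image'][70:230,260:460],None,fx=3.5,fy=3.5)[:,:,::-1])
E
```

```text
at [0.4974 0.1897 0.2587] shift mm [-2.1 -0.1 98.7] turn [ 0.22 -0.07 -0.09] rows 2.4 F [-0.1  0.1 -0.7] gap 13.6 t 4.7
```

View pics/w3.png

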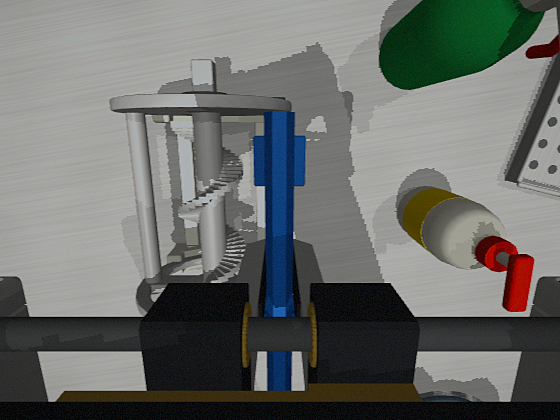

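View pics/s3.png

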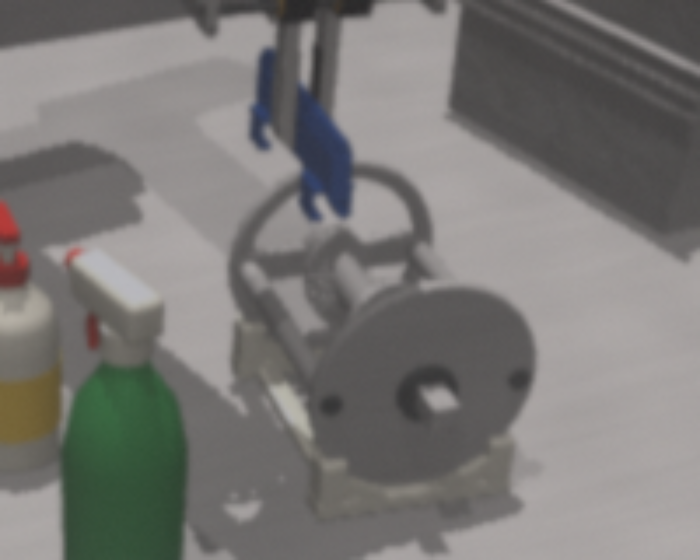

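The wrist view shows the blade over the right bar with its far end at (279,112), and the left bar visible at about (145,190). I'll cross-check the held-blade offset and the beater pose with the wrist depth.

```bash
python3 - <<'E'
from h import *
import pickle
from scipy.optimize import least_squares
d=dict(np.load('w3.npz'));s=pickle.load(open('w3.pkl','rb'))
W=wristW(d,s);Z=W[...,2];R=Rt(s);T=(W-s['position'])@R.as_matrix()
b=blue(d['image'])&(d['depth']>0)
m=b.copy();m[:,:262]=0;m[:,298:]=0;m[300:]=0
t=T[m];print('tool z pct',np.percentile(t[:,2],[2,10,50,90,98]),'y min',np.percentile(t[:,1],[0,.5,2]))
e=t[(t[:,2]<-.024)&(t[:,2]>-.034)];print('edge',len(e),e[:,1].min(),e[:,0].mean(),np.polyfit(e[:,1],e[:,0],1),np.polyfit(e[:,1],e[:,2],1))
# left bar
m=np.zeros(Z.shape,bool);m[120:270,120:165]=1;m&=(Z>.096)&(Z<.115)
p=W[m]
def f(a):
    D=np.array([1,a[1],a[3]]);D/=np.linalg.norm(D);q=p-np.array([.52,a[0],a[2]]);return np.linalg.norm(np.cross(q,D),axis=1)-.009
r=least_squares(f,[.33,-.167,.1,0],loss='soft_l1',f_scale=.002);print('L',len(p),r.x,np.degrees(np.arctan(r.x[1])))
# visible right bar
m=np.zeros(Z.shape,bool);m[105:260,298:330]=1;m|=0;p=W[m&(Z>.09)&(Z<.12)];print(len(p))
# far disc: points z .15-.186
m=(Z>.15)&(Z<.19)&(np.indices(Z.shape)[0]<115)&(np.indices(Z.shape)[1]>100)&(np.indices(Z.shape)[1]<298)&~b
print('disc',minrect(W,m),W[m].mean(0),Z[m].max())
# top-derived disc: 602.5,243.9
E
```

```text
tool z pct [-0.02894111 -0.02838779 -0.02681798 -0.0190359   0.00933014] y min [-0.08761722 -0.07986086 -0.07871538]
edge 3743 -0.08007008590340062 -0.000384891542004308 [-0.00031258 -0.00039708] [ 0.00202307 -0.02724445]
L 2786 [ 3.30205728e-01 -1.68871071e-01  1.00112038e-01  5.27229603e-05] -9.585167602138954Traceback (most recent call last):
  File "<stdin>", line 17, in <module>
numpy._core._exceptions._UFuncOutputCastingError: Cannot cast ufunc 'bitwise_or' output from dtype('int64') to dtype('bool') with casting rule 'same_kind'
```

Call:
{"name": "drive_tool", "arguments": {"targets": [{"x": -0.002,"y": 0,"z": 0.035,"rx": 0.2,"ry": 0,"rz": 0,"claw": 0.0},{"x": -0.002,"y": 0,"z": 0.065,"rx": 0.2,"ry": 0,"rz": 0,"claw": 0.0},{"x": -0.002,"y": 0,"z": 0.09,"rx": 0.2,"ry": 0,"rz": 0,"claw": 0.0},{"x": -0.002,"y": 0,"z": 0.105,"rx": 0.2,"ry": 0,"rz": 0,"claw": 0.0},{"x": -0.002,"y": 0,"z": 0.11,"rx": 0.2,"ry": 0,"rz": 0,"claw": 0.0},{"x": -0.002,"y": 0,"z": 0.11,"rx": 0.2,"ry": 0,"rz": 0,"claw": 0.0},{"x": -0.002,"y": 0,"z": 0.11,"rx": 0.2,"ry": 0,"rz": 0,"claw": 0.0}], "force": 60}}

```text
time_s: 5.43
position: [0.5022, 0.1928, 0.1553]
tcp_rot: [0.005, -0.646, 0.764, -0.003]
ft_force: [-0.2, 0.1, -1.1]
finger_gap: 0.144
```

```bash
python3 - <<'E'
from h import *
plan((.4975,.1915,.124),-99.5)
d=snap('scene')
cv2.imwrite('pics/s4.png',cv2.resize(d['image'][70:230,260:460],None,fx=3.5,fy=3.5)[:,:,::-1])
d=snap('top');cv2.imwrite('pics/t4.png',cv2.resize(d['image'][175:305,110:270],None,fx=4.5,fy=4.5)[:,:,::-1])
E
```

```text
at [0.5022 0.1928 0.1553] shift mm [ 2.1  4.8 31.2] turn [-0.65  0.16 -0.06] rows 0.8 F [-0.2  0.1 -1.1] gap 13.5 t 5.4333
```

View pics/s4.png

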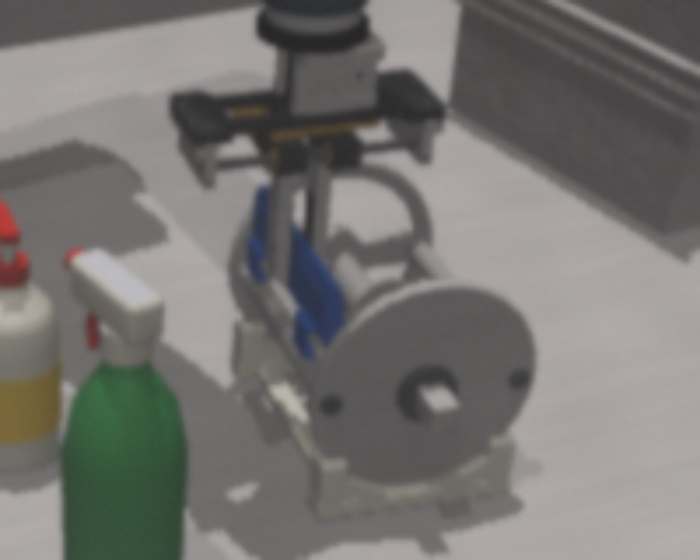

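View pics/t4.png

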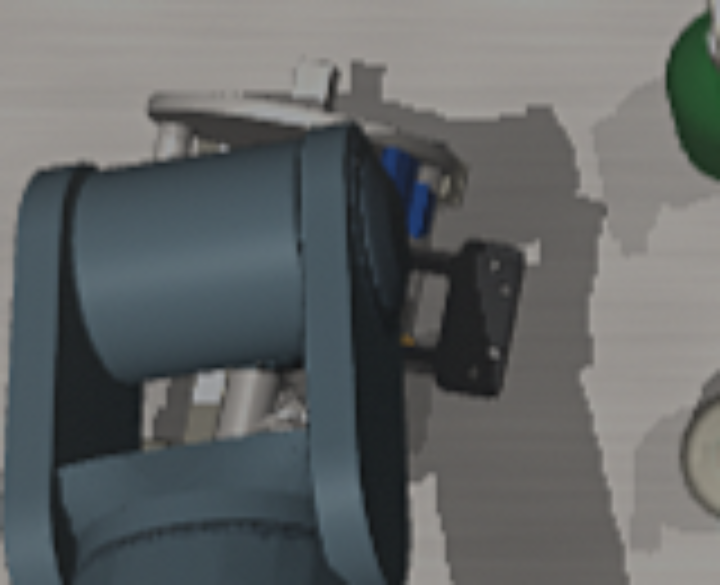

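The scene picture shows the blade between the end discs just above the right bar. The TCP lags by about 5 mm in x, so I'll correct that before pressing.

Call:
{"name": "drive_tool", "arguments": {"targets": [{"x": 0.002,"y": 0.005,"z": 0.005,"rx": -0.6,"ry": 0.2,"rz": 0,"claw": 0.0},{"x": 0.002,"y": 0.005,"z": 0.005,"rx": -0.6,"ry": 0.2,"rz": 0,"claw": 0.0},{"x": 0.002,"y": 0.005,"z": 0.005,"rx": -0.6,"ry": 0.2,"rz": 0,"claw": 0.0},{"x": 0.002,"y": 0.005,"z": 0.005,"rx": -0.6,"ry": 0.2,"rz": 0,"claw": 0.0}], "force": 60}}

```text
time_s: 5.87
position: [0.4972, 0.1917, 0.1507]
tcp_rot: [0.001, -0.646, 0.764, -0.001]
ft_force: [-0.4, 0.3, -0.9]
finger_gap: 0.145
```

```bash
python3 - <<'E'
from h import *
plan((.4975,.1915,.124),-99.5)
E
```

```text
at [0.4972 0.1917 0.1507] shift mm [ 0.2 -0.3 26.7] turn [-0.11 -0.01 -0.06] rows 0.6 F [-0.4  0.3 -0.9] gap 13.6 t 5.8667
```

Aligned. Pressing slowly.

Call:
{"name": "drive_tool", "arguments": {"targets": [{"x": 0,"y": 0,"z": 0.004,"rx": -0.1,"ry": 0,"rz": 0,"claw": 0.0},{"x": 0,"y": 0,"z": 0.007,"rx": -0.1,"ry": 0,"rz": 0,"claw": 0.0},{"x": 0,"y": 0,"z": 0.01,"rx": -0.1,"ry": 0,"rz": 0,"claw": 0.0},{"x": 0,"y": 0,"z": 0.012,"rx": -0.1,"ry": 0,"rz": 0,"claw": 0.0},{"x": 0,"y": 0,"z": 0.014,"rx": -0.1,"ry": 0,"rz": 0,"claw": 0.0},{"x": 0,"y": 0,"z": 0.016,"rx": -0.1,"ry": 0,"rz": 0,"claw": 0.0},{"x": 0,"y": 0,"z": 0.018,"rx": -0.1,"ry": 0,"rz": 0,"claw": 0.0},{"x": 0,"y": 0,"z": 0.018,"rx": -0.1,"ry": 0,"rz": 0,"claw": 0.0}], "force": 60}}

```text
time_s: 6.53
position: [0.4983, 0.1916, 0.1339]
tcp_rot: [0.001, -0.646, 0.763, -0.001]
ft_force: [-0.8, -1.6, 3.7]
finger_gap: 0.149
```

```bash
python3 - <<'E'
from h import *
plan((.4975,.1915,.124),-99.5)
E
```

```text
at [0.4983 0.1916 0.1339] shift mm [0.2 0.8 9.9] turn [-0.15 -0.02 -0.04] rows 0.2 F [-0.8 -1.6  3.7] gap 14.0 t 6.5333
```

Call:
{"name": "drive_tool", "arguments": {"targets": [{"x": 0,"y": 0.001,"z": 0.002,"rx": -0.1,"ry": 0,"rz": 0,"claw": 0.0},{"x": 0,"y": 0.001,"z": 0.004,"rx": -0.1,"ry": 0,"rz": 0,"claw": 0.0},{"x": 0,"y": 0.001,"z": 0.006,"rx": -0.1,"ry": 0,"rz": 0,"claw": 0.0},{"x": 0,"y": 0.001,"z": 0.008,"rx": -0.1,"ry": 0,"rz": 0,"claw": 0.0},{"x": 0,"y": 0.001,"z": 0.009,"rx": -0.1,"ry": 0,"rz": 0,"claw": 0.0},{"x": 0,"y": 0.001,"z": 0.01,"rx": -0.1,"ry": 0,"rz": 0,"claw": 0.0},{"x": 0,"y": 0.001,"z": 0.01,"rx": -0.1,"ry": 0,"rz": 0,"claw": 0.0}], "force": 60}}

```text
time_s: 7.12
position: [0.4972, 0.1915, 0.1243]
tcp_rot: [-0.001, -0.646, 0.763, -0.0]
ft_force: [-0.7, -2.8, 5.2]
finger_gap: 0.143
```

```bash
python3 - <<'E'
from h import *
plan((.4975,.1915,.124),-99.5)
s=env.read_state();d=snap('wrist');save(d,'w5.png');T=(wristW(d,s)-s['position'])@Rt(s).as_matrix();W=wristW(d,s)
b=blue(d['image'])&(d['depth']>0);m=b.copy();m[:,:262]=0;m[:,298:]=0;m[300:]=0
t=T[m];e=(t[:,2]<-.02)&(t[:,2]>-.036);w=W[m][e];t=t[e];print('edge tool z',np.median(t[:,2]),np.polyfit(t[:,1],t[:,2],1),'world z top',np.median(w[:,2]),t[:,1].min(),np.percentile(w[:,2],[10,90]))
E
```

```text
at [0.4972 0.1915 0.1243] shift mm [-0.  -0.4  0.3] turn [ 0.01 -0.07 -0.03] rows 0.0 F [-0.7 -2.8  5.2] gap 13.4 t 7.1167
edge tool z -0.027165329555596595 [ 0.00410424 -0.02590358] world z top 0.15145556819626574 -0.08002078411799693 [0.14610391 0.1526025 ]
```

View pics/w5.png

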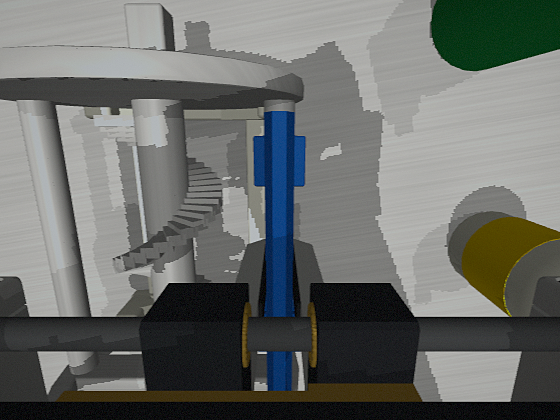

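The blade's edge top is now at 151.5 mm (152 expected at home) and it has not slipped in the grip. I'll push slightly more to be sure, then release.

Call:
{"name": "drive_tool", "arguments": {"targets": [{"x": 0,"y": 0,"z": 0.001,"rx": 0,"ry": 0,"rz": 0,"claw": 0.0},{"x": 0,"y": 0,"z": 0.002,"rx": 0,"ry": 0,"rz": 0,"claw": 0.0},{"x": 0,"y": 0,"z": 0.0025,"rx": 0,"ry": 0,"rz": 0,"claw": 0.0},{"x": 0,"y": 0,"z": 0.0025,"rx": 0,"ry": 0,"rz": 0,"claw": 0.0}], "force": 60}}

```text
time_s: 7.5
position: [0.4972, 0.1915, 0.1243]
tcp_rot: [-0.001, -0.646, 0.763, -0.0]
ft_force: [-7.3, -3.6, 17.1]
finger_gap: 0.143
```

It stopped hard at the home height with 17 N, so it is home. I'll release, keeping the opening small because the core is close.

Call:
{"name": "drive_tool", "arguments": {"targets": [{"x": 0,"y": 0,"z": 0,"rx": 0,"ry": 0,"rz": 0,"claw": 0.0},{"x": 0,"y": 0,"z": 0,"rx": 0,"ry": 0,"rz": 0,"claw": 0.034},{"x": 0,"y": 0,"z": 0,"rx": 0,"ry": 0,"rz": 0,"claw": 0.034},{"x": 0,"y": 0,"z": 0,"rx": 0,"ry": 0,"rz": 0,"claw": 0.034},{"x": 0,"y": 0,"z": 0,"rx": 0,"ry": 0,"rz": 0,"claw": 0.034},{"x": 0,"y": 0,"z": -0.02,"rx": 0,"ry": 0,"rz": 0,"claw": 0.034},{"x": 0,"y": 0,"z": -0.05,"rx": 0,"ry": 0,"rz": 0,"claw": 0.034},{"x": 0,"y": 0,"z": -0.09,"rx": 0,"ry": 0,"rz": 0,"claw": 0.034}], "force": 60}}

```text
time_s: 8.17
position: [0.4951, 0.1914, 0.212]
tcp_rot: [-0.004, -0.646, 0.763, 0.002]
ft_force: [0.3, -0.0, -0.4]
finger_gap: 0.36
```

```bash
python3 - <<'E'
from h import *
plan((.4975,.1915,.33),-99.5)
s=env.read_state();d=snap('wrist');save(d,'w6.png');W=wristW(d,s);Z=W[...,2]
b=blue(d['image'])&(Z>.14)&(Z<.165);print('top edge',b.sum(),np.median(Z[b]),minrect(W,b))
E
```

```text
at [0.4951 0.1914 0.212 ] shift mm [  -0.    -1.4 -118. ] turn [ 0.47 -0.23 -0.02] rows 2.8 F [ 0.3 -0.  -0.4] gap 33.9 t 8.1667
top edge 3522 0.15113204263001115 ((497.0771179199219, 192.19363403320312), (14.108437538146973, 159.7291259765625), 80.36663818359375)
```

View pics/w6.png

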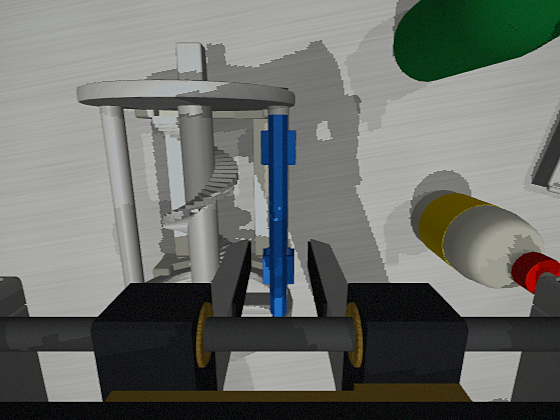

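Blade A is on the right bar, with its edge level at 151 mm (column 278, rows 115–318). Now blade B.

Call:
{"name": "drive_tool", "arguments": {"targets": [{"x": 0,"y": 0,"z": -0.04,"rx": 0.4,"ry": -0.2,"rz": 0,"claw": 0.034},{"x": 0,"y": 0,"z": -0.08,"rx": 0.4,"ry": -0.2,"rz": 0,"claw": 0.034},{"x": 0,"y": 0,"z": -0.11,"rx": 0.4,"ry": -0.2,"rz": 0,"claw": 0.034},{"x": 0,"y": 0,"z": -0.11,"rx": 0.4,"ry": -0.2,"rz": 0,"claw": 0.034}], "force": 60}}

```text
time_s: 8.55
position: [0.5028, 0.1932, 0.3424]
tcp_rot: [0.014, -0.646, 0.763, -0.008]
ft_force: [0.7, -0.1, 0.9]
finger_gap: 0.363
```

```bash
python3 - <<'E'
from h import *
plan((.4965,-.3143,.32),-115.9)
E
```

```text
at [0.5028 0.1932 0.3424] shift mm [501.8 -76.7  19.6] turn [-1.63  0.83 16.41] rows 12.2 F [ 0.7 -0.1  0.9] gap 34.1 t 8.55
```

Call:
{"name": "drive_tool", "arguments": {"targets": [{"x": 0.5,"y": -0.077,"z": 0.014,"rx": -1.6,"ry": 0.8,"rz": 16.4,"claw": 0.06},{"x": 0.5,"y": -0.077,"z": 0.014,"rx": -1.6,"ry": 0.8,"rz": 16.4,"claw": 0.06},{"x": 0.5,"y": -0.077,"z": 0.014,"rx": -1.6,"ry": 0.8,"rz": 16.4,"claw": 0.06},{"x": 0.5,"y": -0.077,"z": 0.014,"rx": -1.6,"ry": 0.8,"rz": 16.4,"claw": 0.06},{"x": 0.5,"y": -0.077,"z": 0.014,"rx": -1.6,"ry": 0.8,"rz": 16.4,"claw": 0.06},{"x": 0.5,"y": -0.077,"z": 0.014,"rx": -1.6,"ry": 0.8,"rz": 16.4,"claw": 0.06},{"x": 0.5,"y": -0.077,"z": 0.014,"rx": -1.6,"ry": 0.8,"rz": 16.4,"claw": 0.06},{"x": 0.5,"y": -0.077,"z": 0.014,"rx": -1.6,"ry": 0.8,"rz": 16.4,"claw": 0.06}], "force": 60}}

```text
time_s: 9.22
position: [0.4973, -0.1427, 0.3275]
tcp_rot: [0.001, -0.531, 0.848, 0.0]
ft_force: [0.9, -0.2, -0.2]
finger_gap: 0.641
```

```bash
python3 - <<'E'
from h import *
plan((.4965,-.3143,.20),-115.9)
E
```

```text
at [ 0.4973 -0.1427  0.3275] shift mm [154.9 -74.1 127.4] turn [-0.02  0.06  0.01] rows 5.1 F [ 0.9 -0.2 -0.2] gap 60.2 t 9.2167
```

Call:
{"name": "drive_tool", "arguments": {"targets": [{"x": 0.155,"y": -0.074,"z": 0.127,"rx": 0,"ry": 0,"rz": 0,"claw": 0.06},{"x": 0.155,"y": -0.074,"z": 0.127,"rx": 0,"ry": 0,"rz": 0,"claw": 0.06},{"x": 0.155,"y": -0.074,"z": 0.127,"rx": 0,"ry": 0,"rz": 0,"claw": 0.06},{"x": 0.155,"y": -0.074,"z": 0.127,"rx": 0,"ry": 0,"rz": 0,"claw": 0.06},{"x": 0.155,"y": -0.074,"z": 0.127,"rx": 0,"ry": 0,"rz": 0,"claw": 0.06},{"x": 0.155,"y": -0.074,"z": 0.127,"rx": 0,"ry": 0,"rz": 0,"claw": 0.06},{"x": 0.155,"y": -0.074,"z": 0.127,"rx": 0,"ry": 0,"rz": 0,"claw": 0.06},{"x": 0.155,"y": -0.074,"z": 0.127,"rx": 0,"ry": 0,"rz": 0,"claw": 0.06}], "force": 60}}

```text
time_s: 9.88
position: [0.4964, -0.3138, 0.2003]
tcp_rot: [0.001, -0.531, 0.848, 0.001]
ft_force: [-0.3, -0.5, 1.1]
finger_gap: 0.638
```

```bash
python3 - <<'E'
from h import *
plan((.4965,-.3143,.0415),-115.9)
s=env.read_state();d=snap('wrist');save(d,'w7.png');W=wristW(d,s);Z=W[...,2]
b=blue(d['image'])&(Z>.064)&(Z<.085)
print(b.sum(),minrect(W,b))
plan((minrect(W,b)[0][0]/1000,minrect(W,b)[0][1]/1000,.0415),minrect(W,b)[2]-180)
E
```

```text
at [ 0.4964 -0.3138  0.2003] shift mm [  0.7  -0.3 158.8] turn [ 0.01  0.1  -0.01] rows 3.8 F [-0.3 -0.5  1.1] gap 59.9 t 9.8833
1687 ((494.2301940917969, -314.5018615722656), (11.481679916381836, 159.21047973632812), 63.873714447021484)
at [ 0.497  -0.3136  0.2014] shift mm [  2.2   2.3 159.9] turn [-0.1   0.06  0.28] rows 3.8 F [0.1 1.1 0.4] gap 59.9 t 9.9333
```

View pics/w7.png

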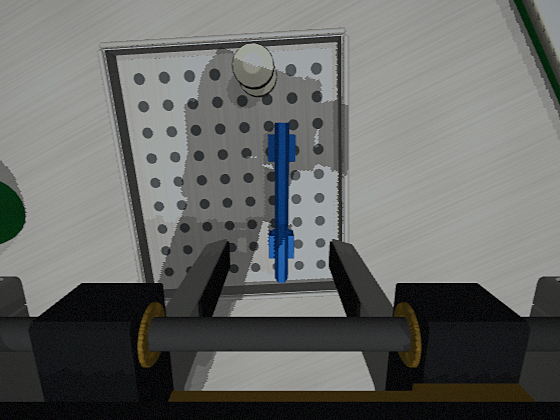

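Blade B is centred along column 282, rows 123–283. The spigot at (254,65) and the basket wall at column 342 are both clear. I'll descend and grip.

Call:
{"name": "drive_tool", "arguments": {"targets": [{"x": 0.001,"y": 0.001,"z": 0.04,"rx": 0,"ry": 0,"rz": 0,"claw": 0.05},{"x": 0.001,"y": 0.001,"z": 0.08,"rx": 0,"ry": 0,"rz": 0,"claw": 0.05},{"x": 0.001,"y": 0.001,"z": 0.115,"rx": 0,"ry": 0,"rz": 0,"claw": 0.05},{"x": 0.001,"y": 0.001,"z": 0.14,"rx": 0,"ry": 0,"rz": 0,"claw": 0.05},{"x": 0.001,"y": 0.001,"z": 0.159,"rx": 0,"ry": 0,"rz": 0,"claw": 0.05},{"x": 0.001,"y": 0.001,"z": 0.159,"rx": 0,"ry": 0,"rz": 0,"claw": 0.05},{"x": 0.001,"y": 0.001,"z": 0.159,"rx": 0,"ry": 0,"rz": 0,"claw": 0.05}], "force": 60}}

```text
time_s: 10.52
position: [0.4967, -0.3131, 0.0434]
tcp_rot: [0.001, -0.532, 0.847, -0.001]
ft_force: [-0.5, -1.4, -0.1]
finger_gap: 0.526
```

```bash
python3 - <<'E'
from h import *
plan((.4952,-.3143,.0415),-115.9)
E
```

```text
at [ 0.4967 -0.3131  0.0434] shift mm [1.8 0.8 1.9] turn [-0.13  0.06  0.16] rows 0.1 F [-0.5 -1.4 -0.1] gap 49.5 t 10.5167
```

Call:
{"name": "drive_tool", "arguments": {"targets": [{"x": 0.002,"y": 0.001,"z": 0.002,"rx": -0.1,"ry": 0,"rz": 0,"claw": 0.05},{"x": 0.002,"y": 0.001,"z": 0.002,"rx": -0.1,"ry": 0,"rz": 0,"claw": 0.0},{"x": 0.002,"y": 0.001,"z": 0.002,"rx": -0.1,"ry": 0,"rz": 0,"claw": 0.0},{"x": 0.002,"y": 0.001,"z": 0.002,"rx": -0.1,"ry": 0,"rz": 0,"claw": 0.0},{"x": 0.002,"y": 0.001,"z": 0.002,"rx": -0.1,"ry": 0,"rz": 0,"claw": 0.0},{"x": 0.002,"y": 0.001,"z": 0.002,"rx": -0.1,"ry": 0,"rz": 0,"claw": 0.0},{"x": 0.002,"y": 0.001,"z": 0.002,"rx": -0.1,"ry": 0,"rz": 0,"claw": 0.0},{"x": 0.002,"y": 0.001,"z": 0.001,"rx": -0.1,"ry": 0,"rz": 0,"claw": 0.0}], "force": 60}}

```text
time_s: 11.18
position: [0.4947, -0.3143, 0.0421]
tcp_rot: [0.001, -0.532, 0.847, 0.0]
ft_force: [0.1, -0.4, -0.7]
finger_gap: 0.145
```

```bash
python3 - <<'E'
from h import *
plan((.4952,-.3143,.34),-115.9)
E
```

```text
at [ 0.4947 -0.3143  0.0421] shift mm [  -0.6   -0.4 -297.9] turn [-0.01  0.07  0.15] rows 7.1 F [ 0.1 -0.4 -0.7] gap 13.6 t 11.1833
```

Call:
{"name": "drive_tool", "arguments": {"targets": [{"x": 0,"y": 0,"z": -0.02,"rx": 0,"ry": 0,"rz": 0,"claw": 0.0},{"x": 0,"y": 0,"z": -0.055,"rx": 0,"ry": 0,"rz": 0,"claw": 0.0},{"x": 0,"y": 0,"z": -0.095,"rx": 0,"ry": 0,"rz": 0,"claw": 0.0},{"x": 0,"y": 0,"z": -0.135,"rx": 0,"ry": 0,"rz": 0,"claw": 0.0},{"x": 0,"y": 0,"z": -0.175,"rx": 0,"ry": 0,"rz": 0,"claw": 0.0},{"x": 0,"y": 0,"z": -0.215,"rx": 0,"ry": 0,"rz": 0,"claw": 0.0},{"x": 0,"y": 0,"z": -0.255,"rx": 0,"ry": 0,"rz": 0,"claw": 0.0},{"x": 0,"y": 0,"z": -0.29,"rx": 0,"ry": 0,"rz": 0,"claw": 0.0}], "force": 60}}

```text
time_s: 11.85
position: [0.4945, -0.3145, 0.3348]
tcp_rot: [0.001, -0.532, 0.847, -0.0]
ft_force: [1.1, 0.7, -1.0]
finger_gap: 0.145
```

```bash
python3 - <<'E'
from h import *
plan((.5205,.3299,.33),-99.5)
E
```

```text
at [ 0.4945 -0.3145  0.3348] shift mm [-591.7  256.5    4.9] turn [ -0.09   0.03 -16.25] rows 15.5 F [ 1.1  0.7 -1. ] gap 13.6 t 11.85
```

Call:
{"name": "drive_tool", "arguments": {"targets": [{"x": -0.592,"y": 0.2565,"z": 0,"rx": 0,"ry": 0,"rz": -16.2,"claw": 0.0},{"x": -0.592,"y": 0.2565,"z": 0,"rx": 0,"ry": 0,"rz": -16.2,"claw": 0.0},{"x": -0.592,"y": 0.2565,"z": 0,"rx": 0,"ry": 0,"rz": -16.2,"claw": 0.0},{"x": -0.592,"y": 0.2565,"z": 0,"rx": 0,"ry": 0,"rz": -16.2,"claw": 0.0},{"x": -0.592,"y": 0.2565,"z": 0,"rx": 0,"ry": 0,"rz": -16.2,"claw": 0.0},{"x": -0.592,"y": 0.2565,"z": 0,"rx": 0,"ry": 0,"rz": -16.2,"claw": 0.0},{"x": -0.592,"y": 0.2565,"z": 0,"rx": 0,"ry": 0,"rz": -16.2,"claw": 0.0},{"x": -0.592,"y": 0.2565,"z": 0,"rx": 0,"ry": 0,"rz": -16.2,"claw": 0.0}], "force": 60}}

```text
time_s: 12.52
position: [0.5074, 0.0204, 0.3333]
tcp_rot: [0.001, -0.646, 0.764, -0.0]
ft_force: [0.8, -0.3, -0.5]
finger_gap: 0.142
```

```bash
python3 - <<'E'
from h import *
plan((.5205,.3299,.32),-99.5)
E
```

```text
at [0.5074 0.0204 0.3333] shift mm [-307.3   38.5   13.4] turn [-0.07  0.03 -0.07] rows 7.4 F [ 0.8 -0.3 -0.5] gap 13.3 t 12.5167
```

Call:
{"name": "drive_tool", "arguments": {"targets": [{"x": -0.307,"y": 0.0385,"z": 0.0,"rx": 0,"ry": 0,"rz": 0,"claw": 0.0},{"x": -0.307,"y": 0.0385,"z": 0.0,"rx": 0,"ry": 0,"rz": 0,"claw": 0.0},{"x": -0.307,"y": 0.0385,"z": 0.0,"rx": 0,"ry": 0,"rz": 0,"claw": 0.0},{"x": -0.307,"y": 0.0385,"z": 0.0,"rx": 0,"ry": 0,"rz": 0,"claw": 0.0},{"x": -0.307,"y": 0.0385,"z": 0.0,"rx": 0,"ry": 0,"rz": 0,"claw": 0.0},{"x": -0.307,"y": 0.0385,"z": 0.0,"rx": 0,"ry": 0,"rz": 0,"claw": 0.0},{"x": -0.307,"y": 0.0385,"z": 0.0,"rx": 0,"ry": 0,"rz": 0,"claw": 0.0},{"x": -0.307,"y": 0.0385,"z": 0.0,"rx": 0,"ry": 0,"rz": 0,"claw": 0.0}], "force": 60}}

```text
time_s: 13.18
position: [0.5193, 0.3336, 0.3325]
tcp_rot: [0.0, -0.647, 0.762, 0.0]
ft_force: [0.0, 0.1, -1.9]
finger_gap: 0.145
```

```bash
python3 - <<'E'
from h import *
plan((.5205,.3299,.26),-99.5)
E
```

```text
at [0.5193 0.3336 0.3325] shift mm [ 3.5 -1.8 72.5] turn [0.02 0.06 0.13] rows 1.7 F [ 0.   0.1 -1.9] gap 13.6 t 13.1833
```

Call:
{"name": "drive_tool", "arguments": {"targets": [{"x": 0.0035,"y": -0.002,"z": 0.035,"rx": 0,"ry": 0,"rz": 0.1,"claw": 0.0},{"x": 0.0035,"y": -0.002,"z": 0.0725,"rx": 0,"ry": 0,"rz": 0.1,"claw": 0.0},{"x": 0.0035,"y": -0.002,"z": 0.0725,"rx": 0,"ry": 0,"rz": 0.1,"claw": 0.0},{"x": 0.0035,"y": -0.002,"z": 0.0725,"rx": 0,"ry": 0,"rz": 0.1,"claw": 0.0},{"x": 0.0035,"y": -0.002,"z": 0.0725,"rx": 0,"ry": 0,"rz": 0.1,"claw": 0.0}], "force": 60}}

```text
time_s: 13.6
position: [0.5214, 0.3299, 0.2619]
tcp_rot: [0.001, -0.646, 0.763, 0.0]
ft_force: [0.6, 0.8, -1.2]
finger_gap: 0.144
```

```bash
python3 - <<'E'
from h import *
plan((.5205,.3299,.16),-99.5)
s=env.read_state();d=snap('wrist');save(d,'w8.png')
W=wristW(d,s);T=(W-s['position'])@Rt(s).as_matrix()
b=blue(d['image'])&(d['depth']>0);m=b.copy();m[:,:262]=0;m[:,298:]=0;m[300:]=0
t=T[m];e=t[(t[:,2]<-.024)&(t[:,2]>-.034)];print('edge',len(e),e[:,1].min(),e[:,0].mean(),np.polyfit(e[:,1],e[:,0],1),np.polyfit(e[:,1],e[:,2],1))
E
```

```text
at [0.5214 0.3299 0.2619] shift mm [  0.3   1.  101.9] turn [-0.07  0.12  0.01] rows 2.4 F [ 0.6  0.8 -1.2] gap 13.5 t 13.6
edge 3740 -0.07961471977526337 -0.00038807741478286004 [-0.0013896  -0.00044171] [ 2.44471162e-05 -2.73600144e-02]
```

View pics/w8.png

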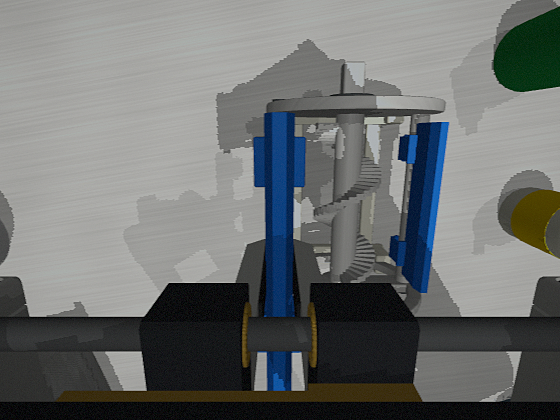

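Blade B is held straight (far end at (279,112)) above the left bar, and blade A is still in place on the right at columns 410–445. Lowering now.

Call:
{"name": "drive_tool", "arguments": {"targets": [{"x": 0,"y": 0.001,"z": 0.035,"rx": 0,"ry": 0,"rz": 0,"claw": 0.0},{"x": 0,"y": 0.001,"z": 0.065,"rx": 0,"ry": 0,"rz": 0,"claw": 0.0},{"x": 0,"y": 0.001,"z": 0.09,"rx": 0,"ry": 0,"rz": 0,"claw": 0.0},{"x": 0,"y": 0.001,"z": 0.105,"rx": 0,"ry": 0,"rz": 0,"claw": 0.0},{"x": 0,"y": 0.001,"z": 0.11,"rx": 0,"ry": 0,"rz": 0,"claw": 0.0},{"x": 0,"y": 0.001,"z": 0.11,"rx": 0,"ry": 0,"rz": 0,"claw": 0.0},{"x": 0,"y": 0.001,"z": 0.11,"rx": 0,"ry": 0,"rz": 0,"claw": 0.0}], "force": 60}}

```text
time_s: 14.23
position: [0.523, 0.3309, 0.1556]
tcp_rot: [0.004, -0.646, 0.763, -0.001]
ft_force: [0.4, 0.2, -1.7]
finger_gap: 0.145
```

```bash
python3 - <<'E'
from h import *
plan((.5205,.3299,.124),-99.5)
E
```

```text
at [0.523  0.3309 0.1556] shift mm [ 1.6  2.5 31.6] turn [-0.38  0.3  -0.02] rows 0.8 F [ 0.4  0.2 -1.7] gap 13.6 t 14.2333
```

Call:
{"name": "drive_tool", "arguments": {"targets": [{"x": 0.0015,"y": 0.0025,"z": 0.005,"rx": -0.4,"ry": 0.3,"rz": 0,"claw": 0.0},{"x": 0.0015,"y": 0.0025,"z": 0.005,"rx": -0.4,"ry": 0.3,"rz": 0,"claw": 0.0},{"x": 0.0015,"y": 0.0025,"z": 0.005,"rx": -0.4,"ry": 0.3,"rz": 0,"claw": 0.0},{"x": 0.0015,"y": 0.0025,"z": 0.005,"rx": -0.4,"ry": 0.3,"rz": 0,"claw": 0.0}], "force": 60}}

```text
time_s: 14.57
position: [0.5206, 0.33, 0.1513]
tcp_rot: [0.0, -0.646, 0.763, -0.0]
ft_force: [0.6, -0.7, -1.8]
finger_gap: 0.144
```

```bash
python3 - <<'E'
from h import *
plan((.5205,.3299,.124),-99.5)
E
```

```text
at [0.5206 0.33   0.1513] shift mm [ 0.2  0.1 27.3] turn [-0.04  0.04 -0.02] rows 0.7 F [ 0.6 -0.7 -1.8] gap 13.6 t 14.5667
```

Call:
{"name": "drive_tool", "arguments": {"targets": [{"x": 0,"y": 0,"z": 0.004,"rx": 0,"ry": 0,"rz": 0,"claw": 0.0},{"x": 0,"y": 0,"z": 0.007,"rx": 0,"ry": 0,"rz": 0,"claw": 0.0},{"x": 0,"y": 0,"z": 0.01,"rx": 0,"ry": 0,"rz": 0,"claw": 0.0},{"x": 0,"y": 0,"z": 0.012,"rx": 0,"ry": 0,"rz": 0,"claw": 0.0},{"x": 0,"y": 0,"z": 0.014,"rx": 0,"ry": 0,"rz": 0,"claw": 0.0},{"x": 0,"y": 0,"z": 0.016,"rx": 0,"ry": 0,"rz": 0,"claw": 0.0},{"x": 0,"y": 0,"z": 0.018,"rx": 0,"ry": 0,"rz": 0,"claw": 0.0},{"x": 0,"y": 0,"z": 0.018,"rx": 0,"ry": 0,"rz": 0,"claw": 0.0}], "force": 60}}

```text
time_s: 15.23
position: [0.5215, 0.3298, 0.1345]
tcp_rot: [0.001, -0.646, 0.763, -0.001]
ft_force: [0.4, -2.2, 3.5]
finger_gap: 0.144
```

```bash
python3 - <<'E'
from h import *
plan((.5205,.3299,.124),-99.5)
E
```

```text
at [0.5215 0.3298 0.1345] shift mm [ 0.1  1.  10.5] turn [-0.15  0.02 -0.  ] rows 0.3 F [ 0.4 -2.2  3.5] gap 13.5 t 15.2333
```

Call:
{"name": "drive_tool", "arguments": {"targets": [{"x": 0,"y": 0.001,"z": 0.002,"rx": -0.1,"ry": 0,"rz": 0,"claw": 0.0},{"x": 0,"y": 0.001,"z": 0.004,"rx": -0.1,"ry": 0,"rz": 0,"claw": 0.0},{"x": 0,"y": 0.001,"z": 0.006,"rx": -0.1,"ry": 0,"rz": 0,"claw": 0.0},{"x": 0,"y": 0.001,"z": 0.008,"rx": -0.1,"ry": 0,"rz": 0,"claw": 0.0},{"x": 0,"y": 0.001,"z": 0.01,"rx": -0.1,"ry": 0,"rz": 0,"claw": 0.0},{"x": 0,"y": 0.001,"z": 0.011,"rx": -0.1,"ry": 0,"rz": 0,"claw": 0.0},{"x": 0,"y": 0.001,"z": 0.012,"rx": -0.1,"ry": 0,"rz": 0,"claw": 0.0},{"x": 0,"y": 0.001,"z": 0.0125,"rx": -0.1,"ry": 0,"rz": 0,"claw": 0.0}], "force": 60}}

```text
time_s: 15.9
position: [0.5204, 0.3297, 0.1241]
tcp_rot: [-0.001, -0.646, 0.763, -0.0]
ft_force: [-6.9, -6.2, 15.4]
finger_gap: 0.147
```

```bash
python3 - <<'E'
from h import *
plan((.5205,.3299,.124),-99.5)
s=env.read_state();d=snap('wrist');T=(wristW(d,s)-s['position'])@Rt(s).as_matrix();W=wristW(d,s)
b=blue(d['image'])&(d['depth']>0);m=b.copy();m[:,:262]=0;m[:,298:]=0;m[300:]=0
t=T[m];e=(t[:,2]<-.02)&(t[:,2]>-.036);w=W[m][e];t=t[e];print('edge tool z',np.median(t[:,2]),'world z top',np.median(w[:,2]),t[:,1].min(),np.percentile(w[:,2],[10,90]))
E
```

```text
at [0.5204 0.3297 0.1241] shift mm [-0.2 -0.   0.1] turn [ 0.01 -0.07  0.02] rows 0.0 F [-6.9 -6.2 15.4] gap 13.9 t 15.9
edge tool z -0.02735854267954894 world z top 0.1514404535064886 -0.07962361469436334 [0.14599118 0.15262889]
```

It stopped hard at the same home height, with the edge top at 151.4 mm. Releasing.

Call:
{"name": "drive_tool", "arguments": {"targets": [{"x": 0,"y": 0,"z": 0,"rx": 0,"ry": 0,"rz": 0,"claw": 0.0},{"x": 0,"y": 0,"z": 0,"rx": 0,"ry": 0,"rz": 0,"claw": 0.034},{"x": 0,"y": 0,"z": 0,"rx": 0,"ry": 0,"rz": 0,"claw": 0.034},{"x": 0,"y": 0,"z": 0,"rx": 0,"ry": 0,"rz": 0,"claw": 0.034},{"x": 0,"y": 0,"z": 0,"rx": 0,"ry": 0,"rz": 0,"claw": 0.034},{"x": 0,"y": 0,"z": -0.02,"rx": 0,"ry": 0,"rz": 0,"claw": 0.034},{"x": 0,"y": 0,"z": -0.05,"rx": 0,"ry": 0,"rz": 0,"claw": 0.034},{"x": 0,"y": 0,"z": -0.09,"rx": 0,"ry": 0,"rz": 0,"claw": 0.034}], "force": 60}}

```text
time_s: 16.62
position: [0.5183, 0.3291, 0.2115]
tcp_rot: [-0.004, -0.646, 0.763, 0.001]
ft_force: [0.5, 0.7, 0.2]
finger_gap: 0.364
```

Call:
{"name": "drive_tool", "arguments": {"targets": [{"x": 0,"y": 0,"z": -0.03,"rx": 0,"ry": 0,"rz": 0,"claw": 0.034},{"x": 0,"y": 0,"z": -0.06,"rx": 0,"ry": 0,"rz": 0,"claw": 0.034},{"x": 0,"y": 0,"z": -0.08,"rx": 0,"ry": 0,"rz": 0,"claw": 0.034},{"x": 0,"y": 0,"z": -0.08,"rx": 0,"ry": 0,"rz": 0,"claw": 0.034},{"x": 0,"y": 0,"z": -0.08,"rx": 0,"ry": 0,"rz": 0,"claw": 0.034},{"x": 0,"y": 0,"z": -0.08,"rx": 0,"ry": 0,"rz": 0,"claw": 0.034}], "force": 60}}

```text
time_s: 17.12
position: [0.5182, 0.3292, 0.2894]
tcp_rot: [-0.005, -0.646, 0.763, 0.001]
ft_force: [-0.9, -0.2, -0.3]
finger_gap: 0.36
```

```bash
python3 - <<'E'
from h import *
s=env.read_state();print(s['position'],s['ft_force'],s['time_s']);d=snap('wrist');save(d,'w9.png');W=wristW(d,s);Z=W[...,2]
b=blue(d['image'])&(Z>.14)&(Z<.17)
n,l,st,c=cv2.connectedComponentsWithStats(b.astype(np.uint8))
C=np.array([.509,.2605]);a=np.radians(-9.5);u=np.array([np.cos(a),np.sin(a)]);v=np.array([-u[1],u[0]])
for i in range(1,n):
    if st[i,4]<100: continue
    p=W[l==i];x=(p[:,:2]-C)@u;y=(p[:,:2]-C)@v;t=Z[l==i]>.149
    print(st[i],'x',x.min(),x.max(),'y',np.median(y[t]),'z ends',np.percentile(p[x>x.mean()+.04][:,2],[50,90]),np.percentile(p[x<x.mean()-.04][:,2],[50,90]))
d=snap('scene');save(d,'s9.png');cv2.imwrite('pics/s9c.png',cv2.resize(d['image'][90:230,300:440],None,fx=4,fy=4,interpolation=cv2.INTER_CUBIC)[:,:,::-1])
E
```

```text
[0.51816177 0.32915465 0.28944647] [-0.88433709 -0.17045803 -0.33552397] 17.1167
[ 270  118   15  158 2072] x -0.08061920195036584 0.07915263921006616 y 0.07056033768502398 z ends [0.15122919 0.15282823] [0.15126301 0.15270074]
[ 398  118   33  157 2355] x -0.07999099180025421 0.0791669509350876 y -0.06783235841863587 z ends [0.15064641 0.15261809] [0.15065964 0.15267961]
```

View pics/w9.png

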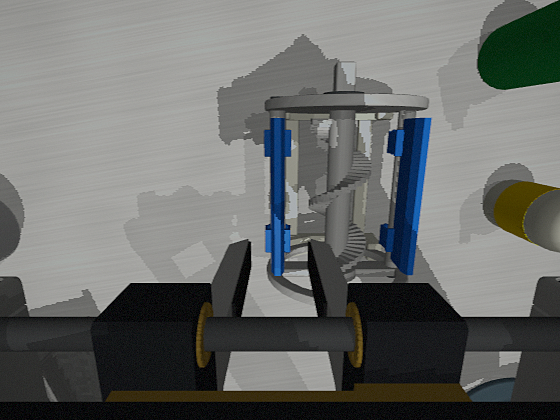

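View pics/s9.png

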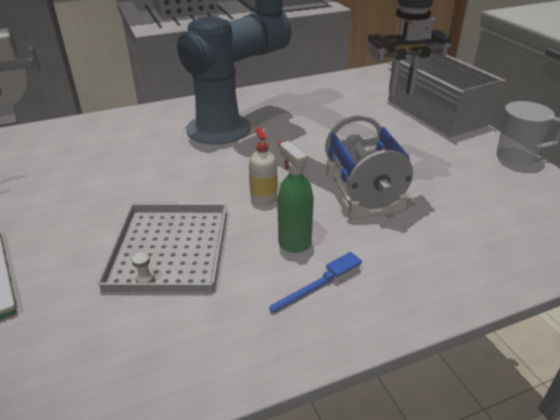

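View pics/s9c.png

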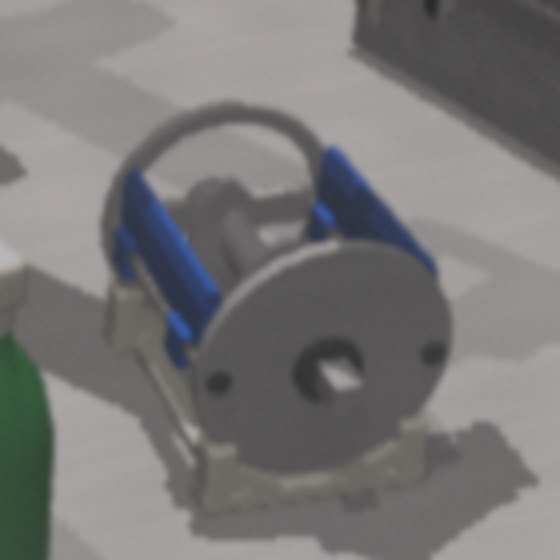

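Both blades are seated level. The bottles at (263,175) and (296,215), the brush at (317,283) and the spigot at (142,267) are where they started. The gripper is well clear of everything.

```bash
python3 -c "
from cell import env
print(env.sign_off())"
```

```text
the job is handed in; nothing more can be done
None
```

Both blue scrapers are clipped onto the beater's side bars, A on the right bar and B on the left, and I handed the job in at about 17 s. No verdict is reported back.

- **Seating:** each blade came to a hard stop at the home height with about 15–17 N. Both edges are level end to end, with tops at 151–153 mm where 152 mm is expected.
- **Position:** both blades sit within about 1 mm of the bar's middle lengthwise. Sideways, B measured +70.6 mm and A -67.8 mm, against ±70 mm. A's reading is probably off because the camera saw it from the side, but I did not check it separately.
- **Surroundings:** in the last scene picture the bottles, brush and spigot were where they started. The gripper was open and clear of the blades.

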